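# Fold up the three-leaf solar panel for the night

## Robot

A 6-joint arm with a two-finger parallel gripper is mounted at the origin on the work surface. World frame = base frame: x ahead of the robot, y to its left, z up, the work surface at z = 0. Lengths are in mm, angles in rad, forces in N, time in s.
With the tool pointing down it reaches from about 300 to 775 mm from the base axis. Payload 14.6 kg.
Tool frame: the origin (TCP) lies on the centre line of the jaws, within the pads' length; the fingertips stand manip.finger_overhang ahead of it and the grasp point (between the pads) lies 11 mm behind it (manip.finger_overhang is the distance from the TCP to the fingertips, in mm); y points along the fingers, x is the direction in which the jaws open and shut, and the axes are right-handed (so a half turn about y gives the same grasp; the last joint's range is limited). The gripper opens to 94 mm and grips with 3 to 60 N. Pads are 16 mm wide; open, the fingers measure 119 mm over their backs; the gripper's body (75 mm by 177 mm) begins 78 mm behind the grasp point.
Start: joints at [1.261, 0.3, 1.521, -0, 1.321, -0.067], TCP at [132.23, 533.858, 189.046] pointing down, gripper open.
Joint ranges: [-3.03, 3.03], [-0.79, 2.21], [0.23, 2.52], [-1.04, 4.18], [0, 3.07], [-2.55, 2.55]. Speed limits (rad/s): [2.22, 2.22, 2.57, 3.14, 3.14, 3.14].

## Interface

Orientations are given as [roll, pitch, yaw] about the fixed x, y, z axes, in that order (R = Rz(yaw) Ry(pitch) Rx(roll)).
In Python, from cell import monitor, viewer, ticket, manip gives the robot as it stands.
- The arm moves only by the shell command python3 -m jog 'ROWS' [FORCE]. ROWS is JSON, a list of rows, each an object of numbers: "grip": the finger opening in cm, from 0 to 9.4; "dx", "dy", "dz": the shift along the tool's x, y, z in cm; "spin": the turn about the tool's y in degrees. In form: [{"grip": .., "dx": .., "dy": .., "dz": .., "spin": ..}, ...]. A call has 1 to 20 rows; each row is the pose to reach, as a shift and turn from the pose commanded when the call began, along the tool's axes at that moment; what a row does not reach only later rows make up. A row lasts 1/8 s, in which the tool goes at most 62.5 mm and 10.7 degrees, less where a joint would pass 70% of its speed; a pose out of reach is approached as far as the arm can. A call with a gripper value outside its range is refused whole. The fingers move at their own pace and stop on an object; FORCE is the grip in N (left out, the last holds). Time passes only in rows, so rows that repeat a pose let the fingers close. It gives the time, the measured TCP pose, the force and the opening at its end, in the units of the state.
- monitor.read_state(): the state, without advancing time (a new reading comes with each control period).
- viewer.camera(name): name is "side" or "top" or "wrist"; returns a dict with "color" (400x640x3 uint8, red, green, blue), "vertical_fov" (degrees; the focal length in pixels is half the picture's height over the tangent of half this angle, whatever the lens; pixels are square), "cx", "cy" (the principal point, pixels), "rvec" (rotation vector, rad) and "tvec" (3), from world to camera coordinates, as OpenCV has them. Camera axes: x right, y down, z forward; pixel columns grow to the right and rows downward; lengths in mm; the calibration is good to about 2 mm. A picture is of the moment at which its call begins. There is no depth.
- ticket.sign_off(): hands the job in, once; it reports no verdict.
The state is a dict: "clock": time; "joints": joint angles; "qd": joint speeds; "effort": joint torques, N m; "eef_pos": TCP position; "eef_rot": TCP orientation; "wrist_force": force on the tool from outside, world axes, zero at the start; "moment": the same for the moment, N m; "finger_gap": finger opening in mm.
Only numpy, scipy, OpenCV 4.12 (cv2) and the standard library are available. Lean on these libraries where they do the work, as an engineer would, in place of code of your own. Each camera call takes 0.05 s, during which the arm holds its last target. There are 200 camera calls.

## Task

Fold up the standing three-leaf solar panel for the night. First fold the short end leaf all the way in, flat against the middle leaf, while the middle leaf still stands open; then swing the middle leaf, with the end leaf tucked inside, all the way round against the fixed leaf and let go, leaving both fully folded.

Things in the scene. Friction and masses are not known exactly. Their poses are not given: they have to be found in the camera images.
- panel: fixed upright aluminium-framed leaf of the three-leaf panel, 164 x 12 mm, on an immovable dark wooden foot (the one-leaf leaning panel is not part of the job). Origin: on the table, on the axis of the root hinge, a 12 mm post. z up; fixed leaf towards local -y, its centre plane at x = +30 mm; leaves fold on its -x side, towards the robot. All leaves: tops 150 mm, lower edges 35 mm above table.
- mid_leaf (a joint): angle (rad) of the middle leaf about the vertical root hinge: 0 = straight out along the panel's local +y, growing anticlockwise from above, through the robot's side; pi = fully folded along the fixed leaf (local -y), where it stops. Stays where left; the stiffer hinge, about 0.6 N m to turn.
- end_leaf (a joint): angle (rad) of the end leaf (112 mm, the shortest) relative to the middle leaf, about the vertical hinge between them: 0 = in line with the middle leaf, growing anticlockwise from above; pi = fully folded flat against the middle leaf's inner side, where it stops. Stays where left; the easy hinge, about 0.1 N m to turn.
- middle_peg (a point): upright round wooden peg of the middle leaf, 20 mm across, 45 mm tall, from 150 to 195 mm above the table. It stands on the axis of the hinge between middle and end leaves, 140 mm from the root hinge axis. The point is on the peg's axis, 175 mm above the table, 25 mm above the leaf tops. It is a sleeve that turns freely on its pin.
- end_peg (a point): upright round wooden peg of the end leaf, near its free end, 20 mm across, 45 mm tall, 150 to 195 mm above the table, turning freely on its pin, 106 mm from the hinge axis between middle and end leaves (the middle peg). The point is on the peg's axis, 175 mm above the table. With that leaf folded in, it is about 38 mm from the root hinge axis.

How it is judged:
By the outcome, as a careful person would: the job done as asked, in the order asked, and still so for the second after the job is handed in, with the robot touching nothing.
It also fails if it takes over 64 s, if anything falls off the work surface, if the arm or the gripper's body presses on something with over 40 N, if the wrist force passes 120 N, or if a joint passes its speed limit or range.

## Working session

There is one attempt and no reset: what is moved stays moved. The work goes in short steps, Python scripts to look and compute and a shell command to move; the robot and the scene stay as the last step left them, time stands still between calls to the robot, and variables do not carry over. Pictures are saved under pics/ and viewed, about 8 in all and at most 12, crops included, and the job is handed in when it is done.

```bash
ls; mkdir -p pics
cat > h.py <<'E'
import cv2,numpy as np,pickle
from cell import monitor,viewer,ticket,manip
def snap(n,f):
    c=viewer.camera(n); cv2.imwrite(f'pics/{f}.png',c['color'][:,:,::-1]); pickle.dump(c,open(f'pics/{f}.pkl','wb')); return c
def cam(f):
    c=pickle.load(open(f'pics/{f}.pkl','rb')); fl=200/np.tan(np.radians(c['vertical_fov'])/2)
    K=np.array([[fl,0,c['cx']],[0,fl,c['cy']],[0,0,1]]); R=cv2.Rodrigues(np.array(c['rvec'],float))[0]; return K,R,np.array(c['tvec'],float).ravel()
def pix2z(f,u,v,z):
    K,R,t=cam(f); d=R.T@np.linalg.inv(K)@[u,v,1]; o=-R.T@t; return (o+d*(z-o[2])/d[2]).round(1)
def proj(f,P):
    K,R,t=cam(f); p=K@(R@np.array(P,float)+t); return (p[:2]/p[2]).round(1)
E
python3 - <<'E'
from h import *
for n in('top','side'):
    c=snap(n,n+'0'); print(c['vertical_fov'],c['cx'],c['cy'],[k for k in c])
print(monitor.read_state(),manip.finger_overhang)
E
```

```text
pics
50.91828548526479 322.43131034236336 203.08593538019164 ['color', 'vertical_fov', 'cx', 'cy', 'rvec', 'tvec']
44.75253232550961 320.41365757299036 200.75032243271733 ['color', 'vertical_fov', 'cx', 'cy', 'rvec', 'tvec']
{'clock': 0.1, 'joints': array([ 1.26136935e+00,  3.00396560e-01,  1.52148854e+00, -1.04654132e-05,
        1.32068454e+00, -6.65676983e-02]), 'qd': array([ 0.0013739 , -0.00133131, -0.00247817,  0.00052664,  0.00069431,
        0.00129788]), 'effort': array([ 1.90902210e-03, -5.32645226e+01, -3.53282654e+01,  7.09974580e-02,
        2.34579819e-02, -9.17158445e-05]), 'eef_pos': array([132.18013856, 533.63836939, 188.56636827]), 'eef_rot': array([-1.57074145e+00,  9.75498527e-04,  1.32793967e+00]), 'wrist_force': array([0.7551363 , 0.1340675 , 0.71140445]), 'moment': array([0.01588273, 0.0274123 , 0.00014464]), 'finger_gap': 93.81860291325047} 8.0
```

View pics/top0.png

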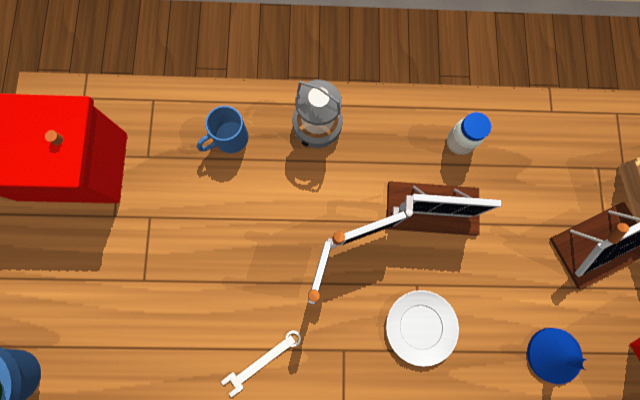

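View pics/side0.png

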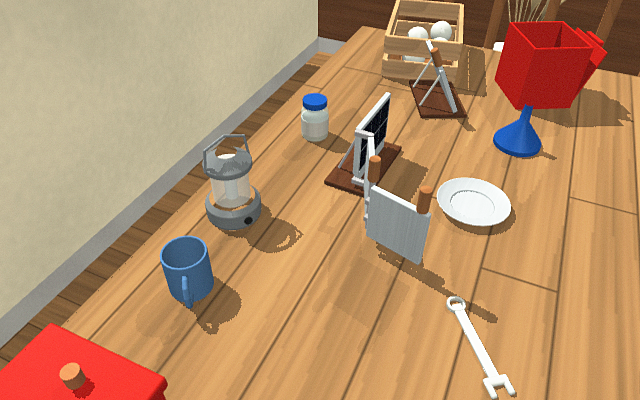

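The top view shows the middle peg at about (339,238), the end peg at (314,296), the root hinge near (408,207), and the fixed leaf running right to (500,205). The side view shows the pegs at (375,165) and (425,200). I'll enlarge both views to read them more precisely.

Run:
```python
from h import *
a=cv2.imread('pics/top0.png')[170:320,290:510]; b=cv2.imread('pics/side0.png')[80:270,310:450]
a=cv2.resize(a,None,fx=3.6,fy=3.6,interpolation=cv2.INTER_CUBIC)
cv2.imwrite('pics/crop0.png',a)
for n,u,v,z in[('mid',339,238,195),('end',314,296,195),('root',408,207,150),('fixend',500,205,150)]: print(n,pix2z('top0',u,v,z))
hsv=cv2.cvtColor(cv2.imread('pics/top0.png'),cv2.COLOR_BGR2HSV)
for f in('top0','side0'):
  K,R,t=cam(f);print(f,(-R.T@t).round(),proj(f,[0,0,0]),proj(f,[132,533,189]))
```

```text
mid [612.6 134.8 195. ]
end [516.9 175.  195. ]
root [676.3   6.2 150. ]
fixend [ 683.7 -164.2  150. ]
top0 [539. 185. 898.] [400.7 576.2] [ 62.7 563.1]
side0 [436. 762. 673.] [730.8 298.2] [783.4 590.8]
```

View pics/crop0.png

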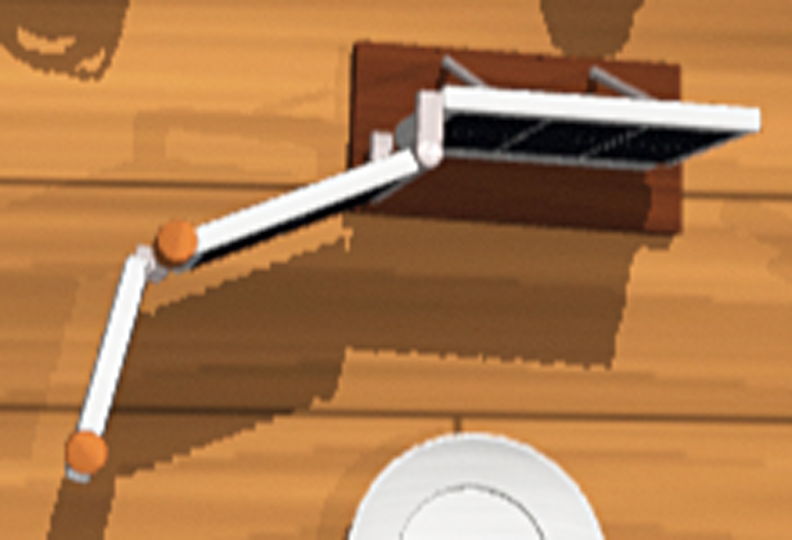

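Enlarged readings in full-image pixels: mid peg top (339.4,237.2), end peg top (313.9,295.6), root post top (409.4,212), and fixed leaf top edge centreline from (413,197.5) to (501,203). Next I'll cross-check these against the side view.

Run:
```python
from h import *
M=pix2z('top0',339.4,237.2,195);E_=pix2z('top0',313.9,295.6,195);Rr=pix2z('top0',409.4,212,150)
a=pix2z('top0',413,197.5,150);b=pix2z('top0',501,203,150)
print(M,E_,Rr,a,b,'ME',np.hypot(*(M-E_)[:2]),'MR',np.hypot(*(M-Rr)[:2]),'fix',np.hypot(*(a-b)[:2]))
d=(b-a)/np.linalg.norm(b-a); n=np.array([-d[1],d[0],0]); print('d',d,'offset root-plane',(Rr-a)@n)
im=cv2.imread('pics/side0.png'); im=cv2.resize(im[80:270,310:460],None,fx=3.6,fy=3.0*1.2,interpolation=cv2.INTER_CUBIC)
for P in(M,E_,Rr):
  p=proj('side0',P); q=(p-[310,80])*3.6; print(p,q); cv2.drawMarker(im,tuple(int(x) for x in q),(0,0,255),0,14)
  p=proj('side0',[P[0],P[1],152]); q=(p-[310,80])*3.6; cv2.drawMarker(im,tuple(int(x) for x in q),(0,255,0),0,14)
cv2.imwrite('pics/crop1.png',im)
```

```text
[614.  134.2 195. ] [517.5 175.2 195. ] [667.2   3.8 150. ] [694.2  -3.4 150. ] [ 687.5 -166.3  150. ] ME 104.84870051650617 MR 140.8346548261471 fix 163.03772569561932
d [-0.04109478 -0.99915525  0.        ] offset root-plane -27.27307425952075
[376.9 158.3] [240.84 281.88]
[427.7 188.8] [423.72 391.68]
[371.3 133.5] [220.68 192.6 ]
```

View pics/crop1.png

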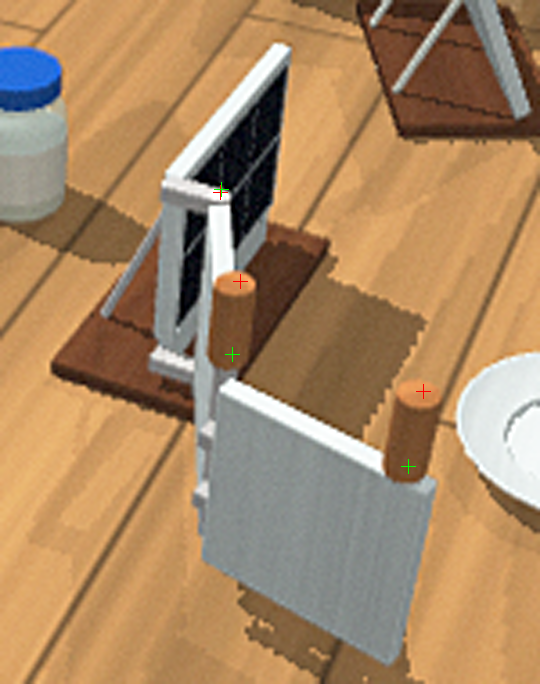

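```bash
cat >> h.py <<'E'
P0=np.array([132.23,533.858,189.046]); Y0=1.328
X=np.array([np.cos(Y0),np.sin(Y0),0]); Y=np.array([0,0,-1.]); Z=np.array([-np.sin(Y0),np.cos(Y0),0])
def sh(p,p0): # shift cm (dx,dy,dz) at constant yaw
    d=(np.array(p,float)-np.array(p0,float))/10; return np.array([d@X,d@Y,d@Z]).round(2)
def wd(p0,dx,dy,dz): return (np.array(p0)+10*(dx*X+dy*Y+dz*Z)).round(1)
M=np.array([615,134.2]);E0=np.array([518.5,175.2]);RT=np.array([666.5,3.5])
def arc(c,r,a): return [*(c+r*np.array([np.cos(np.radians(a)),np.sin(np.radians(a))])),166.]
E
python3 - <<'E'
from h import *
p=arc(M,106,157); print(p,sh([*E0,225],P0),sh([*E0,166],P0))
E
```

```text
[np.float64(517.4264855340414), np.float64(175.617499619863), 166.0] [-25.53  -3.6  -46.12] [-25.53   2.3  -46.12]
```

```bash
python3 -m jog '[{"grip":9.4,"dy":-3.6},{"grip":9.4,"dx":-6,"dy":-3.6,"dz":-10},{"grip":9.4,"dx":-12,"dy":-3.6,"dz":-21},{"grip":7,"dx":-18,"dy":-3.6,"dz":-32},{"grip":7,"dx":-22,"dy":-3.6,"dz":-40},{"grip":7,"dx":-25.5,"dy":-3.6,"dz":-46.1},{"grip":7,"dx":-25.5,"dy":-3.6,"dz":-46.1},{"grip":7,"dx":-25.5,"dy":-3.6,"dz":-46.1},{"grip":7,"dx":-25.5,"dy":-3.6,"dz":-46.1},{"grip":7,"dx":-25.5,"dy":-3.6,"dz":-46.1},{"grip":7,"dx":-25.5,"dy":-3.6,"dz":-46.1},{"grip":7,"dx":-25.5,"dy":-3.6,"dz":-46.1},{"grip":7,"dx":-25.5,"dy":-3.6,"dz":-46.1}]' 15
python3 - <<'E'
from h import *
snap('top','top1')
im=cv2.imread('pics/top1.png')
cv2.imwrite('pics/top1s.png',im)
E
```

```text
validation failed for argument at $[0]...
```

View pics/top1s.png

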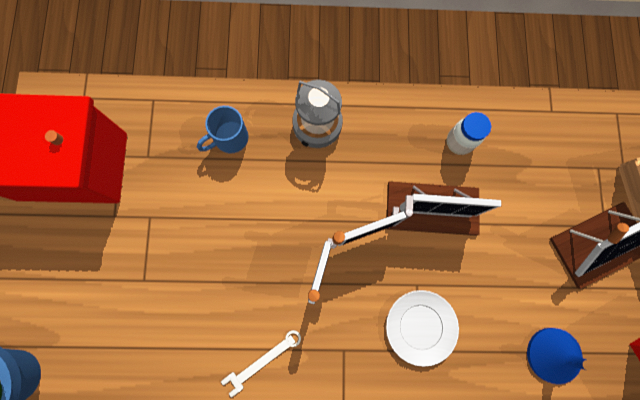

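The picture is unchanged because the call was refused, most likely because every row needs all five keys. I'll resend with full rows.

```bash
python3 -m jog '[{"grip":9.4,"dx":0,"dy":-3.6,"dz":0,"spin":0},{"grip":9.4,"dx":-6,"dy":-3.6,"dz":-10,"spin":0},{"grip":9.4,"dx":-12,"dy":-3.6,"dz":-21,"spin":0},{"grip":7,"dx":-18,"dy":-3.6,"dz":-32,"spin":0},{"grip":7,"dx":-22,"dy":-3.6,"dz":-40,"spin":0},{"grip":7,"dx":-25.5,"dy":-3.6,"dz":-46.1,"spin":0},{"grip":7,"dx":-25.5,"dy":-3.6,"dz":-46.1,"spin":0},{"grip":7,"dx":-25.5,"dy":-3.6,"dz":-46.1,"spin":0},{"grip":7,"dx":-25.5,"dy":-3.6,"dz":-46.1,"spin":0},{"grip":7,"dx":-25.5,"dy":-3.6,"dz":-46.1,"spin":0},{"grip":7,"dx":-25.5,"dy":-3.6,"dz":-46.1,"spin":0},{"grip":7,"dx":-25.5,"dy":-3.6,"dz":-46.1,"spin":0},{"grip":7,"dx":-25.5,"dy":-3.6,"dz":-46.1,"spin":0}]' 15
```

```text
clock: 1.78
eef_pos: [517.8, 176.4, 225.2]
eef_rot: [-1.571, -0.0, 1.329]
wrist_force: [-0.4, -0.1, -0.1]
finger_gap: 70.0
```

```bash
python3 -m jog '[{"grip":7,"dx":0,"dy":3,"dz":0,"spin":0},{"grip":7,"dx":0,"dy":5.9,"dz":0,"spin":0},{"grip":7,"dx":0,"dy":5.9,"dz":0,"spin":0},{"grip":1.5,"dx":0,"dy":5.9,"dz":0,"spin":0},{"grip":1.5,"dx":0,"dy":5.9,"dz":0,"spin":0},{"grip":1.5,"dx":0,"dy":5.9,"dz":0,"spin":0},{"grip":1.5,"dx":0,"dy":5.9,"dz":0,"spin":0},{"grip":1.5,"dx":0,"dy":5.9,"dz":0,"spin":0},{"grip":1.5,"dx":0,"dy":5.9,"dz":0,"spin":0},{"grip":1.5,"dx":0,"dy":5.9,"dz":0,"spin":0}]' 15
python3 - <<'E'
from h import *
p0=[518.3,175.6,166]
for a in range(160,300,8): print(a,sh(arc(M,106,a),p0))
E
```

```text
clock: 3.02
eef_pos: [518.4, 175.5, 166.1]
eef_rot: [-1.571, 0.0, 1.328]
wrist_force: [-1.1, 0.6, 0.4]
finger_gap: 19.5
160 [-0.57  0.    0.16]
168 [-2.05  0.    0.21]
176 [-3.52  0.    0.06]
184 [-4.95  0.   -0.3 ]
192 [-6.33  0.   -0.85]
200 [-7.61  0.   -1.58]
208 [-8.77  0.   -2.49]
216 [-9.8   0.   -3.56]
224 [-10.67   0.    -4.75]
232 [-11.37   0.    -6.06]
240 [-11.88   0.    -7.44]
248 [-12.19   0.    -8.89]
256 [-12.29   0.   -10.37]
264 [-12.19   0.   -11.84]
272 [-11.89   0.   -13.29]
280 [-11.38   0.   -14.68]
288 [-10.69   0.   -15.98]
296 [ -9.82   0.   -17.18]
```

```bash
python3 -c "
from h import *
snap('side','side1'); im=cv2.imread('pics/side1.png'); cv2.imwrite('pics/side1c.png',cv2.resize(im[60:300,280:520],None,fx=2.4,fy=2.4))"
```

```text
(no output)
```

View pics/side1c.png

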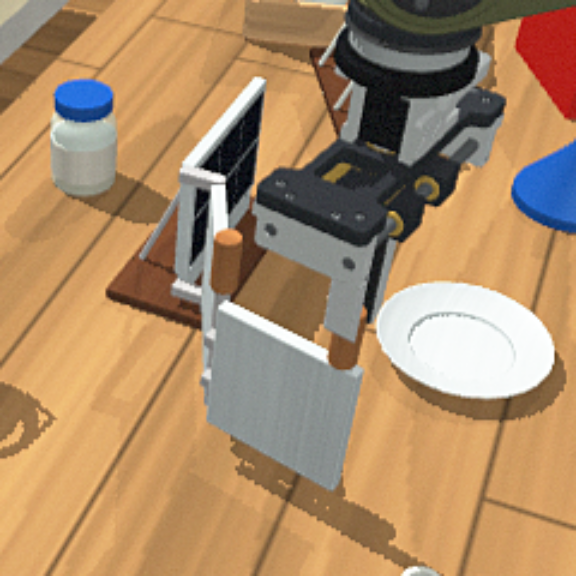

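The fingers hold the end peg: gap 19.5, peg at crop (345,340). Next is the first part of the sweep.

```bash
python3 -m jog '[{"grip":1.5,"dx":-0.6,"dy":0,"dz":0.1,"spin":0},{"grip":1.5,"dx":-1.3,"dy":0,"dz":0.15,"spin":0},{"grip":1.5,"dx":-2.05,"dy":0,"dz":0.2,"spin":0},{"grip":1.5,"dx":-3.5,"dy":0,"dz":0.05,"spin":0},{"grip":1.5,"dx":-4.95,"dy":0,"dz":-0.3,"spin":0},{"grip":1.5,"dx":-6.3,"dy":0,"dz":-0.85,"spin":0},{"grip":1.5,"dx":-7.6,"dy":0,"dz":-1.6,"spin":0},{"grip":1.5,"dx":-8.75,"dy":0,"dz":-2.5,"spin":0},{"grip":1.5,"dx":-8.75,"dy":0,"dz":-2.5,"spin":0}]' 15
```

```text
clock: 4.2
eef_pos: [522.1, 83.4, 166.1]
eef_rot: [-1.571, 0.001, 1.327]
wrist_force: [-1.1, -0.3, 3.0]
finger_gap: 19.5
```

```bash
python3 -m jog '[{"grip":1.5,"dx":-0.5,"dy":0,"dz":-0.5,"spin":0},{"grip":1.5,"dx":-1.05,"dy":0,"dz":-1.05,"spin":0},{"grip":1.5,"dx":-1.9,"dy":0,"dz":-2.25,"spin":0},{"grip":1.5,"dx":-2.6,"dy":0,"dz":-3.55,"spin":0},{"grip":1.5,"dx":-3.15,"dy":0,"dz":-4.95,"spin":0},{"grip":1.5,"dx":-3.45,"dy":0,"dz":-6.4,"spin":0},{"grip":1.5,"dx":-3.55,"dy":0,"dz":-7.85,"spin":0},{"grip":1.5,"dx":-3.45,"dy":0,"dz":-9.35,"spin":0},{"grip":1.5,"dx":-3.15,"dy":0,"dz":-10.8,"spin":0},{"grip":1.5,"dx":-3.15,"dy":0,"dz":-10.8,"spin":0}]' 15
```

```text
clock: 5.45
eef_pos: [620.5, 28.3, 166.0]
eef_rot: [-1.572, -0.002, 1.328]
wrist_force: [1.3, 5.3, 3.8]
finger_gap: 19.2
```

```bash
python3 -m jog '[{"grip":1.5,"dx":0.25,"dy":0,"dz":-0.7,"spin":0},{"grip":1.5,"dx":0.5,"dy":0,"dz":-1.4,"spin":0},{"grip":1.5,"dx":0.7,"dy":0,"dz":-1.7,"spin":0},{"grip":1.5,"dx":0.85,"dy":0,"dz":-2.05,"spin":0},{"grip":1.5,"dx":0.85,"dy":0,"dz":-2.05,"spin":0}]' 15; python3 -m jog '[{"grip":1.5,"dx":0.1,"dy":0,"dz":-0.15,"spin":0},{"grip":1.5,"dx":0.2,"dy":0,"dz":-0.35,"spin":0},{"grip":1.5,"dx":0.2,"dy":0,"dz":-0.35,"spin":0}]' 15
```

```text
clock: 6.08
eef_pos: [641.3, 31.5, 166.1]
eef_rot: [-1.571, -0.0, 1.328]
wrist_force: [-0.0, 4.8, 3.8]
finger_gap: 19.2
clock: 6.45
eef_pos: [643.1, 31.7, 165.9]
eef_rot: [-1.566, 0.002, 1.328]
wrist_force: [-16.2, -0.3, 8.7]
finger_gap: 19.3
```

```bash
python3 - <<'E'
from h import *
p=wd([518.3,175.6,166],-10.85,0,-15.7);print(p,sh([M[0]-90,M[1]+20,225],p),sh([*M,225],p))
E
python3 -m jog '[{"grip":1.5,"dx":0,"dy":0,"dz":0.2,"spin":0},{"grip":6,"dx":0,"dy":0,"dz":0.2,"spin":0},{"grip":6,"dx":0,"dy":0,"dz":0.2,"spin":0},{"grip":6,"dx":0,"dy":0,"dz":0.2,"spin":0},{"grip":6,"dx":0,"dy":0,"dz":0.2,"spin":0},{"grip":6,"dx":0,"dy":-3,"dz":0.2,"spin":0},{"grip":6,"dx":0,"dy":-5.9,"dz":0.2,"spin":0},{"grip":6,"dx":0,"dy":-5.9,"dz":0.2,"spin":0}]' 15
```

```text
[644.6  32.5 166. ] [ 8.94 -5.9  14.54] [ 9.16 -5.9   5.32]
clock: 7.45
eef_pos: [643.6, 32.9, 227.2]
eef_rot: [-1.575, -0.001, 1.328]
wrist_force: [-0.5, -0.1, 0.3]
finger_gap: 60.0
```

Now back off toward the robot and check the fold before grasping the middle peg.

```bash
python3 -m jog '[{"grip":6,"dx":4,"dy":0,"dz":5,"spin":0},{"grip":6,"dx":9,"dy":0,"dz":10,"spin":0},{"grip":6,"dx":10,"dy":0,"dz":14.3,"spin":0},{"grip":6,"dx":10,"dy":0,"dz":14.3,"spin":0},{"grip":6,"dx":10,"dy":0,"dz":14.3,"spin":0}]' 15
python3 - <<'E'
from h import *
ims=[]
for n in('top','side'):
    snap(n,n+'2'); im=cv2.imread(f'pics/{n}2.png')
    im=im[160:340,290:510] if n=='top' else im[80:260,300:520]
    ims.append(cv2.resize(im,None,fx=1.8,fy=1.8,interpolation=cv2.INTER_CUBIC))
    ims[-1]=cv2.resize(im,(396*2//2*1,324),interpolation=cv2.INTER_CUBIC)
cv2.imwrite('pics/c2.png',np.hstack(ims))
E
```

```text
clock: 8.07
eef_pos: [528.3, 164.1, 224.5]
eef_rot: [-1.571, 0.0, 1.328]
wrist_force: [0.5, 0.2, 0.1]
finger_gap: 59.8
```

View pics/c2.png

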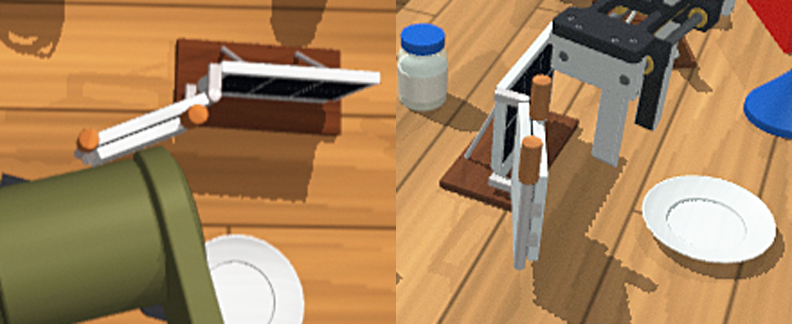

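Run:
```python
from h import *
m=pix2z('top2',338.9,237.8,195)[:2];e=pix2z('top2',398.9,223.3,195)[:2]
print(m,e,np.hypot(*(m-e)),np.hypot(*(e-RT)))
an=lambda v:np.degrees(np.arctan2(v[1],v[0]))
print('angle at M between end peg and root',an(RT-m)-an(e-m), an(RT-M)-an(np.array([643.1,31.7])-M))
im=cv2.imread('pics/top2.png')[200:260,325:425]
cv2.imwrite('pics/c3.png',cv2.resize(im,None,fx=8,fy=8,interpolation=cv2.INTER_CUBIC))
```

```text
[613. 135.] [639.6  33.1] 105.31462386582407 39.99712489667225
angle at M between end peg and root 7.508630787947013 6.17526485781768
```

View pics/c3.png

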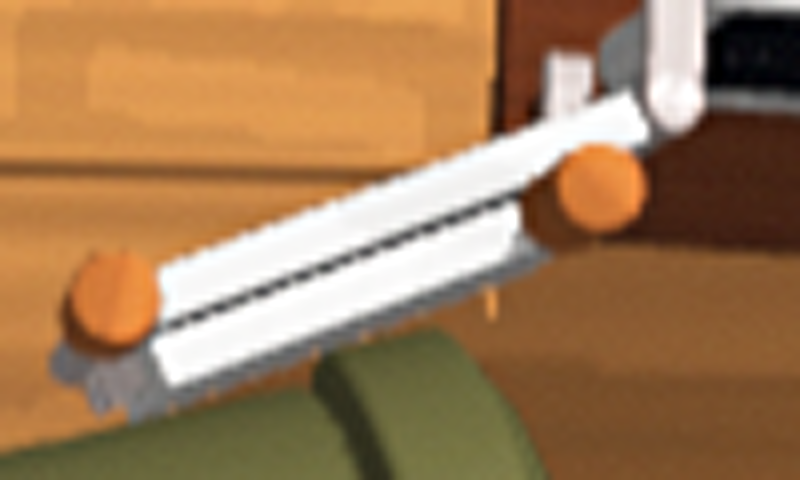

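The crop shows the end leaf flat against the middle leaf, parallel with a uniform thin gap, with the mid peg at crop (116,298) and the end peg at (600,188). The middle leaf hasn't moved. Next I'll grasp the middle peg.

Run:
```python
from h import *
p=wd([644.6,32.5,225],10,0,14.5);print(p,sh([*M,225],p))
a0=np.degrees(np.arctan2(*(M-RT)[::-1]));print(a0)
for a in np.arange(114,272,6): print(a,sh(arc(RT,140.3,a),[*M,166]))
```

```text
[527.9 164.4 225. ] [-0.84  0.   -9.18]
111.50603399324793
114 [-0.38  0.    0.48]
120 [-1.34  0.    1.59]
126 [-2.41  0.    2.59]
132 [-3.59  0.    3.48]
138 [-4.84  0.    4.24]
144 [-6.17  0.    4.86]
150 [-7.56  0.    5.34]
156 [-8.99  0.    5.67]
162 [-10.45   0.     5.85]
168 [-11.92   0.     5.88]
174 [-13.38   0.     5.76]
180 [-14.82   0.     5.48]
186 [-16.23   0.     5.05]
192 [-17.58   0.     4.48]
198 [-18.86   0.     3.77]
204 [-20.07   0.     2.93]
210 [-21.18   0.     1.97]
216 [-22.18   0.     0.89]
222 [-23.07   0.    -0.28]
228 [-23.83   0.    -1.54]
234 [-24.45   0.    -2.87]
240 [-24.93   0.    -4.25]
246 [-25.26   0.    -5.68]
252 [-25.44   0.    -7.14]
258 [-25.47   0.    -8.61]
264 [-25.34   0.   -10.07]
270 [-25.07   0.   -11.51]
```

```bash
python3 -m jog '[{"grip":6,"dx":-0.4,"dy":0,"dz":-5,"spin":0},{"grip":6,"dx":-0.85,"dy":0,"dz":-9.2,"spin":0},{"grip":6,"dx":-0.85,"dy":0,"dz":-9.2,"spin":0},{"grip":6,"dx":-0.85,"dy":0,"dz":-9.2,"spin":0},{"grip":6,"dx":-0.85,"dy":3,"dz":-9.2,"spin":0},{"grip":6,"dx":-0.85,"dy":5.9,"dz":-9.2,"spin":0},{"grip":6,"dx":-0.85,"dy":5.9,"dz":-9.2,"spin":0},{"grip":1.5,"dx":-0.85,"dy":5.9,"dz":-9.2,"spin":0},{"grip":1.5,"dx":-0.85,"dy":5.9,"dz":-9.2,"spin":0},{"grip":1.5,"dx":-0.85,"dy":5.9,"dz":-9.2,"spin":0},{"grip":1.5,"dx":-0.85,"dy":5.9,"dz":-9.2,"spin":0},{"grip":1.5,"dx":-0.85,"dy":5.9,"dz":-9.2,"spin":0},{"grip":1.5,"dx":-0.85,"dy":5.9,"dz":-9.2,"spin":0}]' 25
```

```text
clock: 9.8
eef_pos: [615.3, 134.4, 166.3]
eef_rot: [-1.571, -0.001, 1.328]
wrist_force: [-0.2, 3.4, 1.8]
finger_gap: 19.1
```

```bash
python3 -m jog '[{"grip":1.5,"dx":-0.4,"dy":0,"dz":0.5,"spin":0},{"grip":1.5,"dx":-1.35,"dy":0,"dz":1.6,"spin":0},{"grip":1.5,"dx":-2.4,"dy":0,"dz":2.6,"spin":0},{"grip":1.5,"dx":-3.6,"dy":0,"dz":3.5,"spin":0},{"grip":1.5,"dx":-4.85,"dy":0,"dz":4.25,"spin":0},{"grip":1.5,"dx":-4.85,"dy":0,"dz":4.25,"spin":0}]' 25
```

```text
clock: 10.55
eef_pos: [561.7, 96.2, 166.3]
eef_rot: [-1.57, 0.001, 1.327]
wrist_force: [-5.1, -2.3, 4.3]
finger_gap: 19.1
```

```bash
python3 -m jog '[{"grip":1.5,"dx":-1.3,"dy":0,"dz":0.6,"spin":0},{"grip":1.5,"dx":-2.7,"dy":0,"dz":1.1,"spin":0},{"grip":1.5,"dx":-4.15,"dy":0,"dz":1.4,"spin":0},{"grip":1.5,"dx":-5.6,"dy":0,"dz":1.6,"spin":0},{"grip":1.5,"dx":-7.05,"dy":0,"dz":1.65,"spin":0},{"grip":1.5,"dx":-8.55,"dy":0,"dz":1.5,"spin":0},{"grip":1.5,"dx":-9.95,"dy":0,"dz":1.25,"spin":0},{"grip":1.5,"dx":-11.4,"dy":0,"dz":0.8,"spin":0},{"grip":1.5,"dx":-12.75,"dy":0,"dz":0.25,"spin":0},{"grip":1.5,"dx":-12.75,"dy":0,"dz":0.25,"spin":0}]' 25
```

```text
clock: 11.8
eef_pos: [530.6, -27.7, 166.3]
eef_rot: [-1.575, -0.0, 1.327]
wrist_force: [13.1, -0.6, 1.0]
finger_gap: 19.3
```

```bash
python3 -m jog '[{"grip":1.5,"dx":-1.25,"dy":0,"dz":-0.85,"spin":0},{"grip":1.5,"dx":-2.45,"dy":0,"dz":-1.7,"spin":0},{"grip":1.5,"dx":-3.55,"dy":0,"dz":-2.65,"spin":0},{"grip":1.5,"dx":-4.55,"dy":0,"dz":-3.75,"spin":0},{"grip":1.5,"dx":-5.45,"dy":0,"dz":-4.9,"spin":0},{"grip":1.5,"dx":-6.2,"dy":0,"dz":-6.15,"spin":0},{"grip":1.5,"dx":-6.2,"dy":0,"dz":-6.15,"spin":0}]' 25
```

```text
clock: 12.68
eef_pos: [575.1, -101.3, 166.2]
eef_rot: [-1.573, -0.002, 1.328]
wrist_force: [10.7, 7.3, 2.6]
finger_gap: 19.3
```

```bash
python3 -m jog '[{"grip":1.5,"dx":-0.5,"dy":0,"dz":-1.4,"spin":0},{"grip":1.5,"dx":-0.95,"dy":0,"dz":-2.75,"spin":0},{"grip":1.5,"dx":-1.3,"dy":0,"dz":-4.2,"spin":0},{"grip":1.5,"dx":-1.45,"dy":0,"dz":-5.65,"spin":0},{"grip":1.5,"dx":-1.5,"dy":0,"dz":-6.4,"spin":0},{"grip":1.5,"dx":-1.5,"dy":0,"dz":-6.4,"spin":0}]' 25
```

```text
clock: 13.42
eef_pos: [632.6, -131.3, 166.3]
eef_rot: [-1.571, -0.001, 1.328]
wrist_force: [3.2, 3.6, 5.3]
finger_gap: 19.3
```

```bash
python3 -m jog '[{"grip":1.5,"dx":0,"dy":0,"dz":-0.7,"spin":0},{"grip":1.5,"dx":0.05,"dy":0,"dz":-1.4,"spin":0},{"grip":1.5,"dx":0.1,"dy":0,"dz":-2.0,"spin":0},{"grip":1.5,"dx":0.15,"dy":0,"dz":-2.3,"spin":0},{"grip":1.5,"dx":0.15,"dy":0,"dz":-2.3,"spin":0}]' 25; python3 -m jog '[{"grip":1.5,"dx":0.05,"dy":0,"dz":-0.2,"spin":0},{"grip":1.5,"dx":0.1,"dy":0,"dz":-0.4,"spin":0},{"grip":1.5,"dx":0.1,"dy":0,"dz":-0.4,"spin":0}]' 25
```

```text
clock: 14.05
eef_pos: [654.8, -135.1, 166.2]
eef_rot: [-1.57, -0.001, 1.328]
wrist_force: [-0.6, 5.2, 7.5]
finger_gap: 19.4
clock: 14.42
eef_pos: [658.7, -135.4, 166.2]
eef_rot: [-1.569, -0.0, 1.328]
wrist_force: [-2.8, 4.2, 6.0]
finger_gap: 19.6
```

```bash
python3 -m jog '[{"grip":1.5,"dx":0.03,"dy":0,"dz":-0.15,"spin":0},{"grip":1.5,"dx":0.05,"dy":0,"dz":-0.3,"spin":0},{"grip":1.5,"dx":0.05,"dy":0,"dz":-0.3,"spin":0}]' 25; python3 -m jog '[{"grip":1.5,"dx":0.03,"dy":0,"dz":-0.15,"spin":0},{"grip":1.5,"dx":0.05,"dy":0,"dz":-0.3,"spin":0},{"grip":1.5,"dx":0.05,"dy":0,"dz":-0.3,"spin":0}]' 25
```

```text
clock: 14.8
eef_pos: [660.7, -135.5, 166.2]
eef_rot: [-1.567, 0.0, 1.328]
wrist_force: [-10.3, 5.1, 10.2]
finger_gap: 19.1
clock: 15.18
eef_pos: [661.7, -135.7, 166.1]
eef_rot: [-1.561, 0.001, 1.328]
wrist_force: [-29.5, 8.5, 16.3]
finger_gap: 19.2
```

```bash
python3 -m jog '[{"grip":6,"dx":0,"dy":0,"dz":0,"spin":0},{"grip":6,"dx":0,"dy":0,"dz":0,"spin":0},{"grip":6,"dx":0,"dy":0,"dz":0,"spin":0},{"grip":6,"dx":0,"dy":0,"dz":0,"spin":0},{"grip":6,"dx":0,"dy":-3,"dz":0,"spin":0},{"grip":6,"dx":0,"dy":-6,"dz":0,"spin":0},{"grip":6,"dx":0,"dy":-6,"dz":0,"spin":0},{"grip":6,"dx":0,"dy":-6,"dz":5,"spin":0},{"grip":6,"dx":0,"dy":-6,"dz":10,"spin":0},{"grip":6,"dx":0,"dy":-6,"dz":15,"spin":0},{"grip":6,"dx":0,"dy":-6,"dz":20,"spin":0},{"grip":6,"dx":0,"dy":-6,"dz":20,"spin":0},{"grip":6,"dx":0,"dy":-6,"dz":20,"spin":0}]' 25
python3 - <<'E'
from h import *
snap('side','side3');snap('top','top3')
im=cv2.imread('pics/top3.png')[160:260,380:530]; im2=cv2.imread('pics/side3.png')[70:230,300:460]
cv2.imwrite('pics/c4.png',np.hstack([cv2.resize(im,(450,300),interpolation=cv2.INTER_CUBIC),cv2.resize(im2,(300,300),interpolation=cv2.INTER_CUBIC)]))
E
```

```text
clock: 16.8
eef_pos: [471.7, -87.5, 225.7]
eef_rot: [-1.571, 0.0, 1.328]
wrist_force: [-0.5, -0.7, 0.2]
finger_gap: 59.7
```

View pics/c4.png

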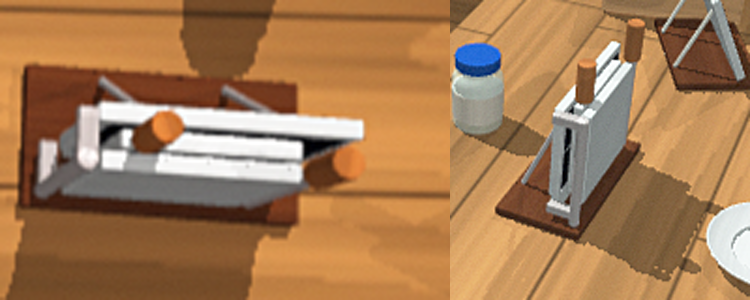

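Run:
```python
from h import *
im=cv2.imread('pics/top3.png')[185:235,395:510]
cv2.imwrite('pics/c5.png',cv2.resize(im,None,fx=6.9,fy=6.9,interpolation=cv2.INTER_CUBIC))
```

```text
(no output)
```

View pics/c5.png

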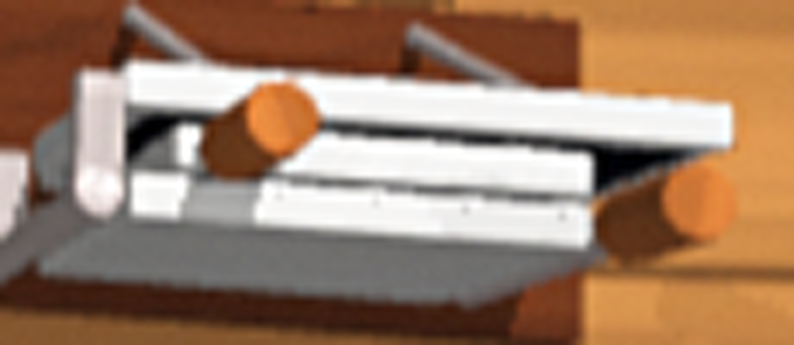

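The three leaf tops are parallel in the crop: edge slopes are about 0.069 for the fixed leaf, 0.069 for the middle leaf and 0.06–0.07 for the end leaf. The pegs are at full-image (496.4,214.4) and (436,202.1). One last numeric check, then I'll hand in.

Run:
```python
from h import *
m=pix2z('top3',496.4,214.4,195)[:2];e=pix2z('top3',436,202.1,195)[:2]
d=np.array([-.041,-.999]);an=lambda v:np.degrees(np.arctan2(v[1],v[0]))%360
print(m,e,'mid dir',an(m-RT),'fixed dir',an(d),'ME',np.hypot(*(m-e)),'RE',np.hypot(*(e-RT)),'fold angle',an(RT-m)-an(e-m))
s=monitor.read_state();print(s['clock'],s['wrist_force'])
ticket.sign_off()
```

```text
[ 658.4 -135.9] [677.7 -31.8] mid dir 266.67450102906264 fixed dir 267.64984047978936 ME 105.87398169522106 RE 37.034173407813505 fold angle 7.177802981962472
16.9 [-0.33020571  0.85539638  0.27464098]
the job is handed in; nothing more can be done
```

The panel is folded as asked, and the job was handed in at 16.9 s. I gripped the end peg and folded the end leaf flat against the open middle leaf (about 16 N at the stop). Then I gripped the middle peg and swung both leaves round against the fixed leaf (about 30 N at the stop). I let go and moved the arm clear.

**Last checks:**
- **Leaves:** the final top view shows all three leaf tops parallel.
- **End leaf:** its peg is 37 mm from the root hinge, against the expected 38 mm. The fold angle at the middle peg reads 7.2° against about 8°.
- **Middle leaf:** it reads 266.7° against 267.6° for the fixed leaf, a 1° difference. That is within my pixel and calibration error, since the gripper had met the stop and read x = 661.7 mm there.
- **Arm:** the wrist force was about 1 N or less with the arm clear, so the robot was touching nothing.

Two things did not go cleanly. My first jog call was refused because some keys were missing from its rows, and nothing moved. During the middle-leaf swing the radial force reached about 13 N, so I shifted the path 1–2 mm to ease it.

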